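Park the coil tester under the cradle's spring flap

TASK

Put the small coil tester away in its cradle on the bench. With one fingertip press the cradle's long sloping press bar down and hold it, so that the spring-closed flap over the channel lifts; while it is held open, push the tester along the channel under the flap with the other fingertip until it meets the back stop, then let the bar go so that the flap closes down onto the tester. The tester is only pushed, never picked up or tipped over, and the other things standing round the cradle stay where they are.

Things in the scene. Friction and masses are not known exactly. Their poses are not given: they have to be found in the camera images.
- cradle: Fixed aluminium base plate (deck), 186 x 78 mm; deck top 10 mm above the bench. Frame: x is the pushing direction, y left of x, z up; origin at bench level on the hinge line (y = 0), at the front of the flap. Deck spans x -140 to +46, y -63 to +15 mm. The flap's hinge pin runs along x at y = 0, 26 mm above the bench, in three bearing blocks reaching 30 mm high.
- lane_end (a point): End of the channel: on the deck (10 mm up), at the middle of the back stop's face, cradle x = +32, y = -32 mm. The channel runs along cradle x, 38 mm wide between black rails 9 mm high (x -12 to +37 mm); from x = -12 back to -60 mm the rails flare outward to about 57 mm. The stop stands 13 mm above the deck. The pushed-home tester touches it with its front end.
- flap (a joint): Flap angle, rad: 0 closed, 0.6 fully open. Flap and press bar are one bent plate on the hinge pin: bar down lifts the flap; a spring shuts it (2 to 4 N on the bar hold it open). Resting on the parked tester it reads about 0.25 to 0.35, and the tester passes freely above about 0.4. Below 0.33 it does not count as held open.
- skirt (a point): Middle of the lower edge of the flap's skirt, a 28 mm wide, 4 mm thick lip across the front of the flap (cradle x = 0, y = -33 mm, 10 mm above the deck when closed); moves with the flap. Closed, it blocks the tester. The flap behind it spans x -2 to +30 mm, 41 mm above the bench when closed; its outer edge rises to about 65 mm when open. The last 20 mm of a parked tester stay outside.
- bar_top (a point): Middle of the press bar's rubber top (moves with the flap): closed, at cradle x = -61, y = +33 mm, 41 mm above the bench, sloping up outward at 0.35 rad. Bar: x -136 to +14, y 0 to +51 mm; press anywhere on it, a fingertip can slide along it. Fully pressed, this point is 20 mm above the bench, the bar slopes down outward at 0.25 rad, and nothing lies under its outer part but the bench.
- coil_tester: Coil tester: small grey box with a pale label on top, 34 mm wide (its x), 52 mm long (its y), 17 mm high, about 60 g; origin at the centre of its underside. It lies loose on the deck before the flap, its y along cradle x within 0.09 rad (either way round), its centre at cradle x -72 to -56 mm, within 2.5 mm of the channel's centre line. Pushed home, its centre is at cradle x = +6 mm.
- loupe: A bystander, not to be disturbed: black cup-shaped eye loupe, 35 mm across, 29 mm high; origin at the centre of its underside.
- spring_tin: A bystander, not to be disturbed: flat round lidded tin, 63 mm across, 20 mm high; origin at the centre of its underside.
- oil_cup: A bystander, not to be disturbed: small round lidded oil cup, 27 mm across, 23 mm high; origin at the centre of its underside.
- torch: A bystander, not to be disturbed: small torch with a clear head, lying, 40 x 68 x 26 mm; origin at the centre of its underside.
- paste_pot: A bystander, not to be disturbed: round pot with a screw lid, 66 mm across, 56 mm high; origin at the centre of its underside.
- cement_bottle: A bystander, not to be disturbed: small capped bottle, 27 mm across, 58 mm high; origin at the centre of its underside.
Mind the look-alikes: they are no part of the job. What is meant by the coil_tester is not black or brown, and is the larger of those in its own colour.

How it is judged:
By the outcome, as a careful person would: the job done as asked, in the order asked, and still so for the second after the job is handed in, with the robot touching nothing.
It also fails if it takes over 35 s, if anything falls off the work surface, if the arm or the gripper's body presses on something with over 40 N, if the wrist force passes 120 N, or if a joint passes its speed limit or range.

ROBOT

A 6-joint arm with a two-finger parallel gripper is mounted at the origin on a cart in front of the work surface, level with it; the furniture and walls round the work are solid. World frame = base frame: x ahead of the robot, y to its left, z up, the work surface at z = 0. Lengths are in m, angles in rad, forces in N, time in s.
With the tool pointing down it reaches from about 0.25 to 0.775 m from the base axis. Payload 4 kg.
Tool frame: the origin (TCP) lies on the centre line of the jaws, within the pads' length; the fingertips stand 25 mm ahead of it and the grasp point (between the pads) lies 6 mm ahead of it; z points along the fingers, y is the line along which they close (so a half turn about z gives the same grasp; the last joint's range is limited). The gripper opens to 94 mm and grips with 3 to 60 N. Pads are 16 mm wide; open, the fingers measure 119 mm over their backs; the gripper's body (75 mm by 177 mm) begins 78 mm behind the grasp point.
Start: joints at [-1.383, 0.087, 1.371, -0, 1.684, -0.103], TCP at [0.158, -0.527, 0.231] pointing down, gripper open.
Joint ranges: [-3.1, 3.1], [-0.76, 2.03], [0.27, 2.55], [-1.08, 4.22], [0.17, 2.65], [-2.57, 2.57]. Speed limits (rad/s): [2.79, 2.79, 3.14, 3.14, 3.14, 3.14].

INTERFACE

Orientations are given as [roll, pitch, yaw] about the fixed x, y, z axes, in that order (R = Rz(yaw) Ry(pitch) Rx(roll)).
In Python, from bench import robot, imaging gives the robot as it stands. The module is installed in compiled form; this text tells all that it offers.
- The arm moves only by the tool drive_tool, never from a script. Its argument "series" is a list of rows, each a list of 3 entries, a list of its own where there are three numbers: the finger opening in m, from 0 to 0.094, then the shift along the tool's x, y, z in m, then the turn, a rotation vector about the tool's x, y, z in rad. A call has 1 to 5 rows; each row is the pose to reach, as a shift and turn from the pose commanded when the call began, along the tool's axes at that moment; what a row does not reach only later rows make up. A row lasts 1/8 s, in which the tool goes at most 62.5 mm and 10.7 degrees, less where a joint would pass 70% of its speed; a pose out of reach is approached as far as the arm can. A call with a gripper value outside its range is refused whole. The fingers move at their own pace and stop on an object; the grip force is fixed at half the most. Time passes only in rows, so rows that repeat a pose let the fingers close. It gives the time, the measured TCP pose, the force, the opening and the grip force at its end, in the units of the state.
- robot.get_obs(): the state, without advancing time (a new reading comes with each control period).
- imaging.snapshot(name): name is "scene" or "top"; returns the picture (420x560x3 uint8, red, green, blue); there is no depth.
- imaging.get_calibration(name): a dict with "intrinsics" (3x3 intrinsics, pixels), "k1" (the pictures are not rectified: a ray, as slopes to the right and down, at radius r is drawn at 1 + k1 r^2 times it, then the intrinsics apply), "position" and "rotation" of the camera in the world. Camera axes: x right, y up, looking along -z (the intrinsics and any distortion apply to the point x, -y, -z); pixel columns grow to the right and rows downward; lengths in m; the calibration is good to about 2 mm. A picture is of the moment at which its call begins. get_calibration takes no time and is no camera call.
- robot.close_job(): hands the job in; it is judged then, once.
The state is a dict: "time": time; "joint_positions": joint angles; "qvel": joint speeds; "joint_torque": joint torques, N m; "tool_pos": TCP position; "ee_rot": TCP orientation; "wrist_force": force on the tool from outside, world axes, zero at the start; "wrist_torque": the same for the moment, N m; "width": finger opening in m; "finger_force": force on a finger pad.
Only numpy, scipy, OpenCV 4.12 (cv2) and the standard library are available. Lean on these libraries where they do the work, as an engineer would, in place of code of your own. Each camera call takes 0.05 s, during which the arm holds its last target. There are 200 camera calls.

## Working session

There is one attempt and no reset: what is moved stays moved. The work goes in short steps, Python scripts to look and compute and a tool call to move; the robot and the scene stay as the last step left them, time stands still between calls to the robot, and variables do not carry over. Pictures are saved under pics/ and viewed, at most 10 in all, crops included, and the job is handed in when it is done.

Besides the shell and the picture viewer there is one more tool, called after ">>>" as name([rows], argument=value, ...), one row to a line, values as JSON. drive_tool: Moves the arm, as the interface text tells. Its arguments: {"type":"object","properties":{"series":{"type":"array"}},"required":["series"]}

```bash
mkdir -p pics
cat > h.py <<'E'
import numpy as np, cv2
from bench import robot, imaging
def snap(n,f):
    im=imaging.snapshot(n); cv2.imwrite('pics/'+f,cv2.cvtColor(im,cv2.COLOR_RGB2BGR)); return im
def ray(n,u,v):
    c=imaging.get_calibration(n);K=np.array(c['intrinsics']);k=c['k1']
    d=np.array([(u-K[0,2])/K[0,0],(v-K[1,2])/K[1,1]]);s=d.copy()
    for _ in range(20): s=d/(1+k*(s@s))
    R=np.array(c['rotation']);return np.array(c['position']),R@np.array([s[0],-s[1],-1])
def onz(n,u,v,z):
    p,d=ray(n,u,v);return p+d*(z-p[2])/d[2]
def proj(n,P):
    c=imaging.get_calibration(n);K=np.array(c['intrinsics'])
    q=np.array(c['rotation']).T@(np.array(P)-c['position']);s=np.array([q[0],-q[1]])/-q[2]
    s=s*(1+c['k1']*(s@s));return K[:2,:2]@s+K[:2,2]
E
python3 - <<'E'
from h import *
for n in('scene','top'):
    snap(n,n+'0.png');c=imaging.get_calibration(n);print(n,c)
print(robot.get_obs())
E
```

```text
scene {'intrinsics': array([[508.89691732,   0.        , 275.16202588],
       [  0.        , 508.89691732, 209.87269731],
       [  0.        ,   0.        ,   1.        ]]), 'k1': 0.012838171681111578, 'position': array([ 0.20823712, -0.50138779,  0.78540904]), 'rotation': array([ 0.73419714, -0.00355289, -0.60016875])}
top {'intrinsics': array([[413.96078657,   0.        , 273.67658719],
       [  0.        , 413.96078657, 213.7942054 ],
       [  0.        ,   0.        ,   1.        ]]), 'k1': -0.07909006637515277, 'position': array([0.42855608, 0.04178909, 0.90982435]), 'rotation': array([ 0.18179545,  0.00643009, -1.58693562])}
{'time': 0.1, 'joint_positions': array([-1.38312003e+00,  8.79017955e-02,  1.37206787e+00, -5.00734546e-05,
        1.68357787e+00, -1.03108775e-01]), 'qvel': array([-0.00134903, -0.002085  , -0.00288595, -0.00109872,  0.00094058,
       -0.00105487]), 'joint_torque': array([ 1.57964485e-03, -3.41252267e+01, -3.03301835e+01,  7.20091118e-02,
        3.04743368e-02, -9.47961121e-05]), 'tool_pos': array([ 0.15758257, -0.52649549,  0.22942773]), 'ee_rot': array([-3.13964303e+00, -1.51706113e-04,  2.90779338e-01]), 'wrist_force': array([ 0.32930039, -0.70007892, -1.40944135]), 'wrist_torque': array([-0.00042311, -0.03608758,  0.00697772]), 'finger_force': 0.0, 'width': 0.09392069632758188}
```

```bash
sed -i "s/np.array(c\['rotation'\])/Rot.from_euler('xyz',c['rotation']).as_matrix()/; s/^import numpy.*/&\nfrom scipy.spatial.transform import Rotation as Rot/" h.py; python3 -c "
from h import *
print(onz('top',280,210,0),onz('scene',280,210,0))"
```

```text
[0.60426936 0.03064805 0.        ] [0.61899541 0.07605221 0.        ]
```

View pics/top0.png

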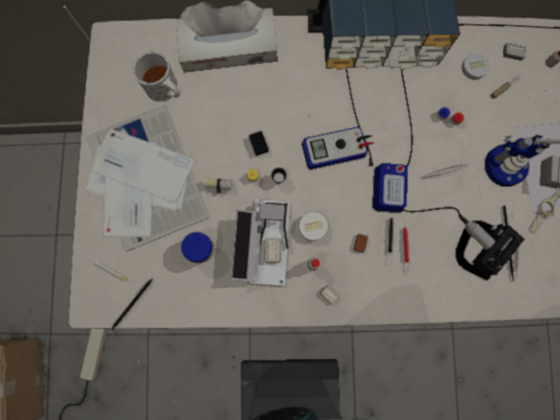

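View pics/scene0.png

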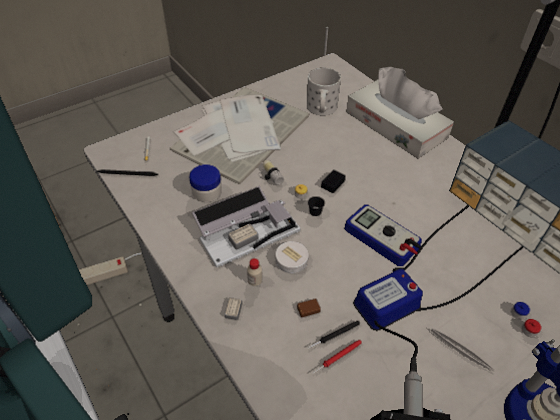

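Run:
```python
import cv2
a=cv2.imread('pics/top0.png')[165:320,170:370]
a=cv2.resize(a,None,fx=3.9,fy=3.9,interpolation=cv2.INTER_CUBIC);cv2.imwrite('pics/c1.png',a)
b=cv2.imread('pics/scene0.png')[150:330,170:350]
b=cv2.resize(b,None,fx=3.3,fy=3.3,interpolation=cv2.INTER_CUBIC);cv2.imwrite('pics/c2.png',b)
```

```text
(no output)
```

View pics/c1.png

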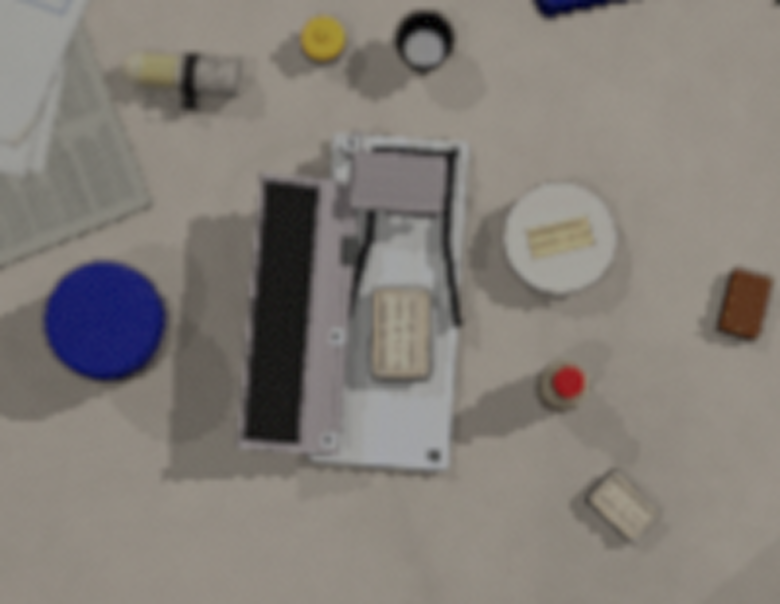

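View pics/c2.png

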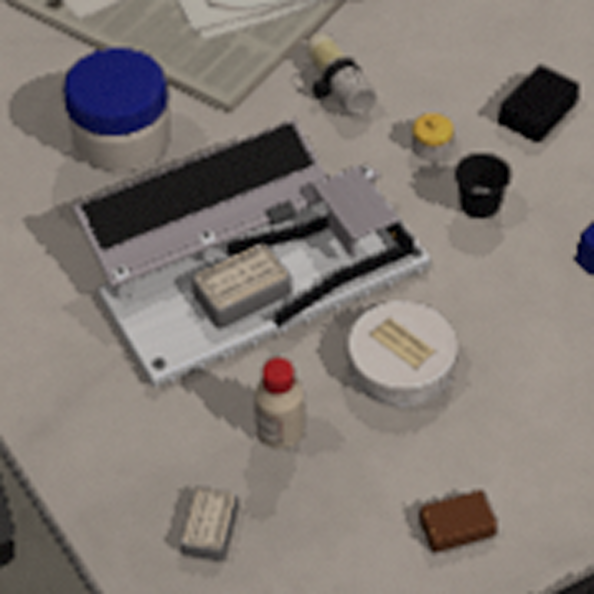

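```bash
cat > fit.py <<'E'
from h import *
f=lambda n,c,z:onz(n,*( (170+c[0]/3.9,165+c[1]/3.9) if n=='top' else (170+c[0]/3.3,150+c[1]/3.3)),z)[:2]
L=np.array([[46,-63],[-140,-63],[-140,15],[46,15]])/1000
def fit(L,W):
    a=L-L.mean(0);b=W-W.mean(0);H=a.T@b
    y=np.arctan2(H[0,1]-H[1,0],H[0,0]+H[1,1]);R=np.array([[np.cos(y),-np.sin(y)],[np.sin(y),np.cos(y)]])
    t=W.mean(0)-R@L.mean(0);return y,R,t,1000*(W-(L@R.T+t))
W=np.array([f('top',c,.01) for c in [(467,140),(448,468),(312,460),(333,133)]])
y,R,t,res=fit(L,W);print('top',y,t,res.round(1).tolist())
print('sides',[np.linalg.norm(W[i]-W[i-3]).round(4) for i in range(4)])
W2=np.array([f('scene',c,.01) for c in [(428,255),(158,373)]])
y2,R2,t2,r2=fit(L[:2],W2);print('scene',y2,t2,r2.round(1).tolist())
loc=lambda p:(R.T@(p-t)*1000).round(1)
print('tester top',[loc(f('top',c,.027)) for c in [(374,287),(432,287),(432,380),(372,380),(402,333)]])
print('tester scene',[loc(f('scene',c,.027)) for c in [(195,279),(265,247),(290,274),(215,308)]])
print('bar outer corners top',[loc(f('top',c,.048)) for c in [(264,178),(243,445)]])
for n,c,z in [('paste',(105,320),.056),('tin',(560,238),.02),('cement',(568,382),.058),('torch',(185,75),.02),('oil',(323,38),.023),('loupe',(425,40),.029)]: print(n,loc(f('top',c,z)))
print(f('top',(402,333),.027))
E
python3 fit.py
```

```text
top -0.07491913876653586 [0.58179204 0.07427321] [[-0.4, 0.7], [0.7, 1.5], [0.4, -1.5], [-0.8, -0.7]]
sides [np.float64(0.1849), np.float64(0.0751), np.float64(0.1847), np.float64(0.0765)]
scene -0.0870254424644992 [0.58277904 0.07505612] [[-3.3, 0.3], [3.3, -0.3]]
tester top [array([-43.7, -15.2]), array([-41.8, -47. ]), array([-92.7, -49.9]), array([-94.6, -17.2]), array([-68.1, -32. ])]
tester scene [array([-92.7, -22.3]), array([-45.8, -21. ]), array([-42.9, -46.6]), array([-92.4, -47.2])]
bar outer corners top [array([ 9.9, 47.6]), array([-134.3,   48.2])]
paste [-73.3 125.8]
tin [  -9.4 -116.8]
cement [ -91.7 -121.1]
torch [ 72.  100.1]
oil [97.3 22.8]
loupe [ 97.8 -35.3]
[0.5115161  0.04740803]
```

```bash
cat > plan.py <<'E'
from h import *
import sys
Y=-0.077;T=np.array([.5820,.0745,0]);S=.074   # finger centre separation
C=Rot.from_euler('z',Y)
def plan(x,y,z,tilt):
    o=robot.get_obs();R0=Rot.from_euler('xyz',o['ee_rot'])
    R1=C*Rot.from_rotvec([tilt,0,0])*Rot.from_euler('x',np.pi)
    tip=C.apply(np.array([x,y,z])/1000)+T
    p=tip-R1.apply([0,S/2,.025])
    print('tcp',p.round(4),'shift',(R0.inv().apply(p-o['tool_pos'])).round(4),'rv',(R0.inv()*R1).as_rotvec().round(4))
def state():
    o=robot.get_obs();R=Rot.from_euler('xyz',o['ee_rot'])
    g=lambda s:(C.inv().apply(o['tool_pos']+R.apply([0,s*(o['width']/2+.00625),.025])-T)*1000).round(1)
    print('t',o['time'],'push tip',g(1),'bar tip',g(-1),'w',o['width'],'F',C.inv().apply(o['wrist_force']).round(2),'rot',o['ee_rot'].round(4))
if __name__=='__main__':
    state();plan(*map(float,sys.argv[1:]))
E
python3 plan.py -110 -32 90 0.08
```

```text
t 0.1 push tip [-357.8 -681.5  204.3] bar tip [-396.1 -582.2  204.5] w 0.09392069632758188 F [ 0.38 -0.67 -1.41] rot [-3.1396e+00 -2.0000e-04  2.9080e-01]
tcp [0.4725 0.0858 0.1179] shift [ 0.4773 -0.4961  0.1126] rv [0.0771 0.0149 0.3676]
```

>>> drive_tool([
  [0.0615, [0.038, -0.039, 0], [0, 0, 0.07]],
  [0.0615, [0.076, -0.079, 0], [0, 0, 0.15]],
  [0.0615, [0.115, -0.119, 0], [0, 0, 0.22]],
  [0.0615, [0.153, -0.159, 0], [0, 0, 0.29]],
  [0.0615, [0.191, -0.198, 0], [0, 0, 0.3676]],
])

```text
time: 0.72
tool_pos: [0.2842, -0.2806, 0.23]
ee_rot: [-3.141, 0.0, -0.08]
wrist_force: [1.0, -0.1, 0.4]
width: 0.0616
finger_force: 0.0
```

```bash
python3 plan.py -110 -32 90 0.08
```

```text
t 0.725 push tip [-269.7 -414.   205. ] bar tip [-269.5 -339.9  205. ] w 0.06157719380810241 F [ 1.04 -0.05  0.39] rot [-3.1411e+00  1.0000e-04 -7.9900e-02]
tcp [0.4725 0.0858 0.1179] shift [ 0.1585 -0.3803  0.1123] rv [ 0.0795 -0.     -0.0029]
```

>>> drive_tool([
  [0.0615, [0.021, -0.05, 0], [0, 0, 0]],
  [0.0615, [0.042, -0.101, 0], [0, 0, 0]],
  [0.0615, [0.063, -0.152, 0], [0, 0, 0]],
  [0.0615, [0.084, -0.203, 0], [0, 0, 0]],
  [0.0615, [0.106, -0.253, 0], [0, 0, 0]],
])

```text
time: 1.35
tool_pos: [0.4093, -0.0365, 0.2302]
ee_rot: [3.141, -0.0, -0.077]
wrist_force: [0.3, -1.1, 0.2]
width: 0.0616
finger_force: 0.0
```

>>> drive_tool([
  [0.0615, [0.018, -0.042, 0], [0, 0, 0]],
  [0.0615, [0.036, -0.085, 0], [0.03, 0, 0]],
  [0.0615, [0.053, -0.127, 0.02], [0.08, 0, 0]],
  [0.0615, [0.053, -0.127, 0.06], [0.08, 0, 0]],
  [0.0615, [0.053, -0.127, 0.1], [0.08, 0, 0]],
])

```text
time: 1.98
tool_pos: [0.4715, 0.0847, 0.129]
ee_rot: [-3.062, 0.0, -0.076]
wrist_force: [0.3, -0.2, 0.7]
width: 0.0616
finger_force: 0.0
```

>>> drive_tool([
  [0.0615, [0, 0, 0], [0, 0, 0]],
  [0.0615, [0, 0, 0], [0, 0, 0]],
])

```text
time: 2.22
tool_pos: [0.4723, 0.0842, 0.1318]
ee_rot: [-3.061, -0.002, -0.077]
wrist_force: [-0.9, -0.7, 0.4]
width: 0.061
finger_force: 0.0
```

```bash
python3 plan.py -110 -32 50 0.08
python3 - <<'E'
from h import *
a=snap('top','t1.png');b=snap('scene','s1.png')
r=lambda x,f:cv2.resize(x,None,fx=f,fy=f,interpolation=cv2.INTER_CUBIC)[:,:,::-1]
cv2.imwrite('pics/c3.png',np.hstack([r(a[180:310,200:340],2.8)[:364],r(b[150:280,170:310],2.8)[:364]]))
E
```

```text
t 2.225 push tip [-110.1  -33.4  103.9] bar tip [-110.1   39.8  109.8] w 0.060965642579132534 F [-0.88 -0.77  0.38] rot [-3.0614e+00 -1.8000e-03 -7.7000e-02]
tcp [0.4725 0.0858 0.0779] shift [0.     0.0026 0.0539] rv [-0.0002 -0.0018  0.0002]
```

View pics/c3.png

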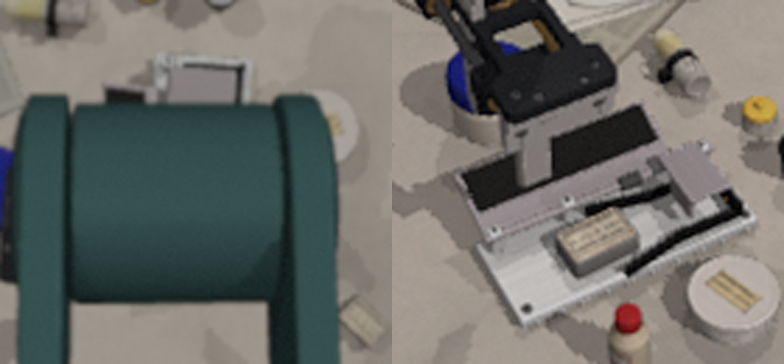

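Run:
```python
from plan import *
for p in [(-110,-33.4,104),(-110,39.8,110),(-110,3,180)]:
    q=proj('scene',C.apply(np.array(p)/1000)+T);print(p,q.round(1),((q-[170,150])*2.8+[392,0]).round())
```

```text
(-110, -33.4, 104) [220.4 214.9] [533. 182.]
(-110, 39.8, 110) [202.9 187.2] [484. 104.]
(-110, 3, 180) [207.7 171.8] [498.  61.]
```

>>> drive_tool([
  [0.0615, [0, 0.001, 0.027], [0, 0, 0]],
  [0.0615, [0, 0.0026, 0.054], [0, 0, 0]],
  [0.0615, [0, 0.0026, 0.054], [0, 0, 0]],
  [0.0615, [0, 0.0026, 0.054], [0, 0, 0]],
])

```text
time: 2.82
tool_pos: [0.4731, 0.0859, 0.0784]
ee_rot: [-3.061, -0.003, -0.077]
wrist_force: [-0.4, 0.1, 1.1]
width: 0.0616
finger_force: 0.0
```

```bash
python3 plan.py -110 -32 16 0.08
```

```text
t 2.825 push tip [-109.4  -32.    50.5] bar tip [-109.4   41.9   56.5] w 0.06156664576626512 F [-0.37  0.09  1.06] rot [-3.0613 -0.0034 -0.077 ]
tcp [0.4725 0.0858 0.0439] shift [-0.0006  0.0028  0.0344] rv [-0.0003 -0.0033  0.0003]
```

>>> drive_tool([
  [0.0615, [-0.001, 0.0007, 0.008], [0, 0, 0]],
  [0.0615, [-0.001, 0.0013, 0.016], [0, 0, 0]],
  [0.0615, [-0.001, 0.002, 0.024], [0, 0, 0]],
  [0.0615, [-0.001, 0.0025, 0.031], [0, 0, 0]],
  [0.0615, [-0.001, 0.0025, 0.031], [0, 0, 0]],
])

```text
time: 3.45
tool_pos: [0.4709, 0.0862, 0.045]
ee_rot: [-3.061, -0.0, -0.077]
wrist_force: [1.4, 2.7, 2.9]
width: 0.0618
finger_force: 1.5
```

```bash
python3 plan.py -110 -32 16 0.08
python3 - <<'E'
from h import *
b=snap('scene','s2.png')
cv2.imwrite('pics/c4.png',cv2.resize(b[150:280,170:320],None,fx=4,fy=4,interpolation=cv2.INTER_CUBIC)[:,:,::-1])
E
```

```text
t 3.45 push tip [-111.7  -31.9   17.1] bar tip [-111.7   42.2   23.1] w 0.06178526287424316 F [1.17 2.84 2.91] rot [-3.0611e+00 -1.0000e-04 -7.7000e-02]
tcp [0.4725 0.0858 0.0439] shift [0.0017 0.0004 0.0011] rv [-0.0005 -0.0001  0.    ]
```

View pics/c4.png

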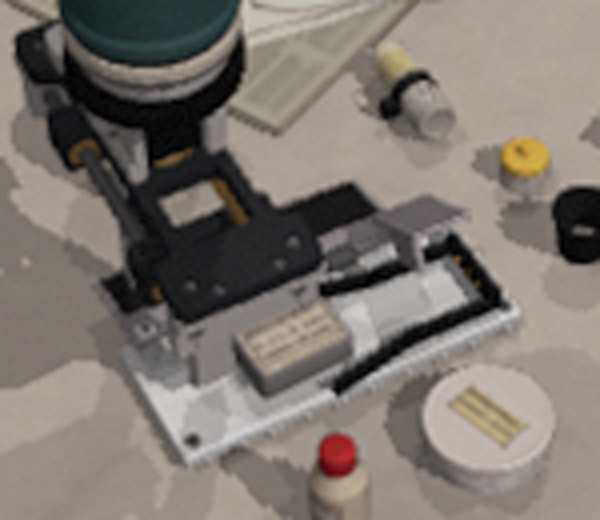

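>>> drive_tool([
  [0.0615, [0.008, 0, 0], [0, 0, 0]],
  [0.0615, [0.015, 0, 0], [0, 0, 0]],
  [0.0615, [0.022, 0, 0], [0, 0, 0]],
  [0.0615, [0.029, 0, 0], [0, 0, 0]],
  [0.0615, [0.036, 0, 0], [0, 0, 0]],
])

```text
time: 4.12
tool_pos: [0.507, 0.0831, 0.0452]
ee_rot: [-3.062, 0.0, -0.077]
wrist_force: [-2.2, 0.5, 2.6]
width: 0.0616
finger_force: 1.5
```

```bash
python3 plan.py -28 -32 16 0.08
```

```text
t 4.125 push tip [-75.4 -32.1  17.3] bar tip [-75.4  41.7  23.2] w 0.061554102660532295 F [-2.22  0.3   2.6 ] rot [-3.0618e+00  4.0000e-04 -7.6800e-02]
tcp [0.5543 0.0795 0.0439] shift [0.0474 0.     0.0013] rv [0.0002 0.0004 0.0002]
```

>>> drive_tool([
  [0.0615, [0.006, 0, 0], [0, 0, 0]],
  [0.0615, [0.012, 0, 0], [0, 0, 0]],
  [0.0615, [0.018, 0, 0], [0, 0, 0]],
  [0.0615, [0.024, 0, 0], [0, 0, 0]],
  [0.0615, [0.03, 0, 0], [0, 0, 0]],
])

```text
time: 4.75
tool_pos: [0.5369, 0.0809, 0.0453]
ee_rot: [-3.062, -0.0, -0.077]
wrist_force: [-2.3, 0.9, 2.9]
width: 0.0615
finger_force: 1.5
```

```bash
python3 plan.py -28 -32 16 0.08
python3 - <<'E'
from h import *
b=snap('scene','s3.png')
cv2.imwrite('pics/c5.png',cv2.resize(b[150:280,170:320],None,fx=4,fy=4,interpolation=cv2.INTER_CUBIC)[:,:,::-1])
E
```

```text
t 4.75 push tip [-45.4 -32.   17.5] bar tip [-45.4  41.7  23.4] w 0.06149813787314568 F [-2.31  0.71  2.85] rot [-3.0617 -0.     -0.0768]
tcp [0.5543 0.0795 0.0439] shift [0.0174 0.0001 0.0015] rv [ 0.0001 -0.      0.0002]
```

View pics/c5.png

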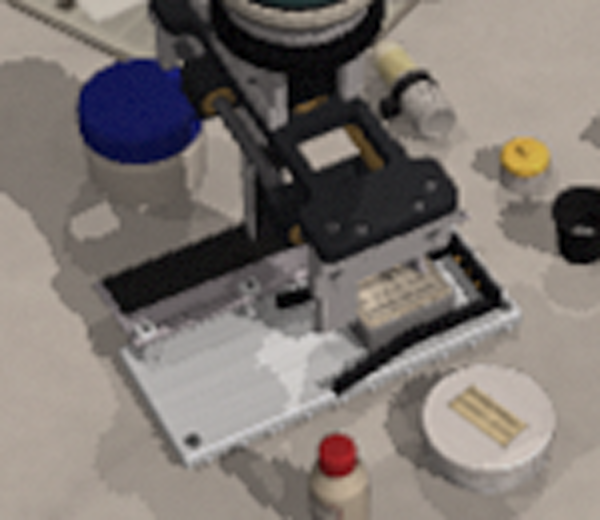

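>>> drive_tool([
  [0.0615, [0.005, 0, 0.0005], [0, 0, 0]],
  [0.0615, [0.009, 0, 0.0005], [0, 0, 0]],
  [0.0615, [0.012, 0, 0.0005], [0, 0, 0]],
  [0.0615, [0.014, 0, 0.0005], [0, 0, 0]],
  [0.0615, [0.015, 0, 0.0005], [0, 0, 0]],
])

```text
time: 5.42
tool_pos: [0.5515, 0.0798, 0.0448]
ee_rot: [-3.062, 0.0, -0.077]
wrist_force: [-2.1, 0.5, 2.9]
width: 0.0615
finger_force: 1.6
```

>>> drive_tool([
  [0.0615, [0.001, 0, 0], [0, 0, 0]],
  [0.0615, [0.002, 0, 0], [0, 0, 0]],
])

```text
time: 5.68
tool_pos: [0.5524, 0.0797, 0.0448]
ee_rot: [-3.062, 0.003, -0.077]
wrist_force: [-7.0, 0.9, 5.7]
width: 0.0615
finger_force: 3.8
```

>>> drive_tool([
  [0.0615, [0.001, 0, 0], [0, 0, 0]],
  [0.0615, [0.001, 0, 0], [0, 0, 0]],
  [0.0615, [0.001, 0, 0], [0, 0, 0]],
])

```text
time: 6.05
tool_pos: [0.5525, 0.0797, 0.0448]
ee_rot: [-3.062, 0.005, -0.077]
wrist_force: [-7.4, 1.2, 7.2]
width: 0.0612
finger_force: 4.4
```

```bash
python3 plan.py -28 -32 16 0.08
python3 - <<'E'
from h import *
b=snap('scene','s4.png')
cv2.imwrite('pics/c6.png',cv2.resize(b[180:250,220:310],None,fx=8,fy=8,interpolation=cv2.INTER_CUBIC)[:,:,::-1])
E
```

```text
t 6.05 push tip [-30.  -31.8  16.9] bar tip [-29.9  41.7  22.8] w 0.06119708712495242 F [-7.51  0.67  7.22] rot [-3.0618  0.0048 -0.0768]
tcp [0.5543 0.0795 0.0439] shift [0.0018 0.0001 0.0009] rv [ 0.0002  0.0048 -0.0002]
```

View pics/c6.png

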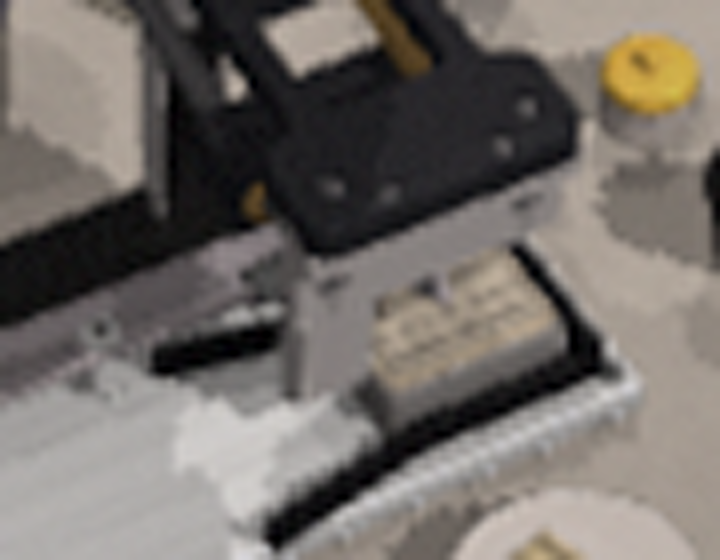

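>>> drive_tool([
  [0.0615, [-0.003, 0, 0], [0, 0, 0]],
  [0.0615, [-0.007, 0, 0], [0, 0, 0]],
  [0.0615, [-0.007, 0, 0], [0, 0, 0]],
])

```text
time: 6.48
tool_pos: [0.5489, 0.08, 0.0457]
ee_rot: [-3.061, -0.004, -0.077]
wrist_force: [2.4, 1.7, 3.0]
width: 0.0614
finger_force: 1.4
```

```bash
python3 plan.py -35 -32 100 0.08
```

```text
t 6.475 push tip [-33.4 -31.9  17.8] bar tip [-33.4  41.8  23.7] w 0.061364710177086265 F [2.27 1.91 2.98] rot [-3.0614 -0.0039 -0.0772]
tcp [0.5473 0.0801 0.1279] shift [-0.0012 -0.0065 -0.082 ] rv [-0.0002 -0.0039  0.0001]
```

>>> drive_tool([
  [0.0615, [0, -0.0004, -0.005], [0, 0, 0]],
  [0.0615, [0, -0.0008, -0.01], [0, 0, 0]],
  [0.0615, [0, -0.0012, -0.015], [0, 0, 0]],
  [0.0615, [0, -0.002, -0.025], [0, 0, 0]],
  [0.0615, [0, -0.0032, -0.04], [0, 0, 0]],
])

```text
time: 7.1
tool_pos: [0.5468, 0.0801, 0.085]
ee_rot: [-3.062, 0.002, -0.077]
wrist_force: [0.1, -0.8, -0.6]
width: 0.0616
finger_force: 0.0
```

>>> drive_tool([
  [0.0615, [0, -0.004, -0.05], [0, 0, 0]],
  [0.0615, [-0.03, -0.008, -0.1], [0, 0, 0]],
  [0.0615, [-0.08, -0.012, -0.12], [0, 0, 0]],
  [0.0615, [-0.13, -0.012, -0.12], [0, 0, 0]],
  [0.0615, [-0.18, -0.012, -0.12], [0, 0, 0]],
])

```text
time: 7.72
tool_pos: [0.3668, 0.0964, 0.207]
ee_rot: [-3.061, -0.002, -0.077]
wrist_force: [-0.2, -0.0, 0.3]
width: 0.0616
finger_force: 0.0
```

Run:
```python
from h import *
a=snap('top','t5.png');b=snap('scene','s5.png')
r=lambda x,f:cv2.resize(x,None,fx=f,fy=f,interpolation=cv2.INTER_CUBIC)[:,:,::-1]
cv2.imwrite('pics/c7.png',np.hstack([r(a[150:320,180:350],2.3)[:390],r(b[150:280,190:320],3)[:390]]) )
o=robot.get_obs();print(o['time'],o['tool_pos'],o['wrist_force'])
```

```text
7.825 [0.36468678 0.09666745 0.20654821] [ 0.11950108  0.77954871 -0.00079954]
```

View pics/c7.png

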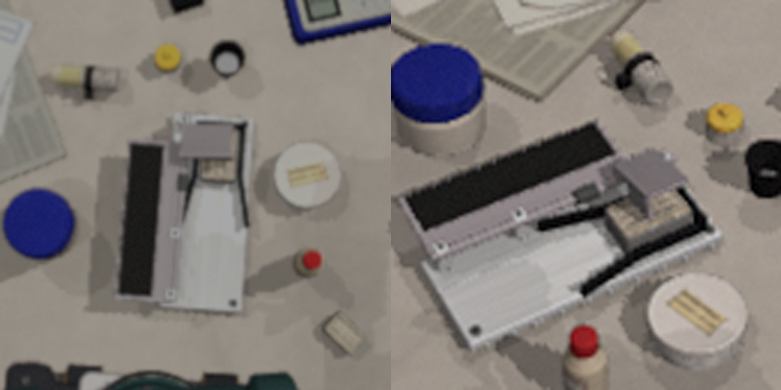

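Run:
```python
from plan import *
l=lambda p:(C.inv().apply(p-T)*1000).round(1)
print(l(onz('top',180+216/2.3,150+182/2.3,.027)))
print(l(onz('scene',190+(608-391)/3,150+207/3,.027)),l(onz('scene',190+(692-391)/3,150+207/3,.027)))
```

```text
[-22.3 -31.4  27. ]
[-18.2 -19.8  27. ] [ 29.8 -47.3  27. ]
```

```bash
python3 -c "
from bench import robot
print(robot.close_job())"
```

```text
the job is handed in; nothing more can be done
None
```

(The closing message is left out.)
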